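# Toe seam check on the coasting last turntable

### The arm

A 6-joint arm with a two-finger parallel gripper is mounted at the origin on the work surface. World frame = base frame: x ahead of the robot, y to its left, z up, the work surface at z = 0. Lengths are in m, angles in degrees, forces in N, time in s.
With the tool pointing down it reaches from about 0.35 to 0.875 m from the base axis. Payload 4.2 kg.
Tool frame: the origin (TCP) lies between the finger pads, 19 mm behind the fingertips; this is the grasp point; z points along the fingers, y is the line along which they close (so a half turn about z gives the same grasp; the last joint's range is limited). The gripper opens to 87 mm and grips with 3 to 60 N. Pads are 19 mm wide; open, the fingers measure 117 mm over their backs; the gripper's body (75 mm by 190 mm) begins 51 mm behind the grasp point.
Start: joints at [80.134, 22.042, 0.453, 0, -68.411, -14.817], TCP at [0.261, 0.568, 0.241] pointing down, gripper open.
Joint ranges: [-179.83, 179.83], [-69.29, 118.12], [-61.27, 80.66], [-181.25, 117.63], [-171.15, -9.14], [-177.46, 177.46]. Speed limits (degrees/s): [159.86, 159.86, 180, 180, 180, 180].

### API

Orientations are given as a 3x3 rotation matrix whose columns are the frame's x, y, z axes.
In Python, from rig import manip gives the robot as it stands.
- The arm moves only by the tool drive_tool, never from a script. Its argument "rows" is one flat list of numbers, 4 for each row, row after row: the shift along the tool's x, y, z normalised to -1 to 1, where 1 is 0.6 m, then the turn about the tool's z normalised to -1 to 1, where 1 is pi rad. In form: [dx, dy, dz, yaw, dx, dy, dz, yaw, ...]. A call has 1 to 20 rows; each row is the pose to reach, as a shift and turn from the pose commanded when the call began, along the tool's axes at that moment, turning the shorter way round; what a row does not reach only later rows make up. A row lasts 1/12 s, in which the tool goes at most 41.7 mm and 7.16 degrees, less where a joint would pass 70% of its speed; a pose out of reach is approached as far as the arm can. A call with a number of a shift or a turn outside -1 to 1 is refused whole. A call with a gripper value outside its range is refused whole. "gripper" is the opening, from 0 (shut) to 1 (fully open), set as the call begins (left out, the last holds). The fingers move at their own pace and stop on an object; "newtons" is the grip in N (left out, the last holds). Time passes only in rows, so rows that repeat a pose let the fingers close. It gives the time, the measured TCP pose, the force, the opening and the grip force at its end, in the units of the state.
- manip.get_obs(): the state, without advancing time (a new reading comes with each control period).
- manip.camera(name): name is "side" or "top"; returns the picture (384x512x3 uint8, blue, green, red); there is no depth.
- manip.calibration(name): a dict with "vfov" (degrees; the focal length in pixels is half the picture's height over the tangent of half this angle, whatever the lens; pixels are square), "cx", "cy" (the principal point, pixels), "dist_coeffs" ([k1, k2, p1, p2, k3] as OpenCV has them; the pictures are not rectified), "view" (4x4, takes a point from world to camera coordinates). Camera axes: x right, y down, z forward; pixel columns grow to the right and rows downward; lengths in m; the calibration is good to about 2 mm. A picture is of the moment at which its call begins. calibration takes no time and is no camera call.
- manip.job_done(): hands the job in; it is judged then, once.
Trained networks look in the newest picture that a camera, given by its name, has taken for a name from the list of things; names that differ only in an ending like _2 or _b are one class to them, and where a whole thing is asked for, a point or a joint stands for the part that bears it (a point fixed in the world has none). Each returns a list of dicts, best first, with "p" (0 to 1); they miss things now and then, are a little off and sometimes report something else, mostly with a low value. They report only what shows in the picture. A call takes as long as a camera call.
- manip.cut_out(camera, name): "mask" (384x512 bool, what is visible of it).
- manip.tip_of(camera, name): "xyz" ([x, y, z] in m, in world coordinates, good to about 4 mm: a listed point, or the origin of a listed thing).
The state is a dict: "clock": time; "joint_pos": joint angles; "joint_velocities": joint speeds; "joint_torque": joint torques, N m; "eef_pos": TCP position; "tool_rot": TCP orientation; "ft_force": force on the tool from outside, world axes, zero at the start; "wrist_torque": the same for the moment, N m; "opening": opening from 0.0 (shut) to 1.0 (fully open); "gripper_force": force on a finger pad.
Only numpy, scipy, OpenCV 4.12 (cv2) and the standard library are available. Lean on these libraries where they do the work, as an engineer would, in place of code of your own. Each camera call takes 0.05 s, during which the arm holds its last target. There are 200 camera calls.

### The job

Film the toe of the shoe last for its run-out check: set the turntable coasting freely counter-clockwise (seen from above) at one turn in 3 to 6 seconds, using its upright handle, let go, and then ride along with the fingertips over the toe, within 25 mm of it sideways and 1 to 7 cm above it, for 4 seconds without a break while the table, untouched, is still turning at a rate of at least one turn in 18 seconds. Never spin it faster than one turn in 2.5 seconds and never touch the last. Finish with the gripper lifted well clear, the turntable stopped and the last still standing on it, and leave the jar, the cone and the hammer alone.

Things in the scene. Friction and masses are not known exactly. Their poses are not given: they have to be found in the camera images.
- turntable: bench turntable: fixed round grey foot 190 mm across, 30 mm high, carrying a round aluminium platter with a dark rubber mat. Platter 300 mm across, its top (the mat) 48 mm above the bench, about 2.0 kg, moment of inertia about 0.023 kg m2 (with the last about 0.027). Origin: centre of the foot's underside, on the turning axis; z up; yaw varies and means nothing
- platter (a joint): turn angle of the platter about its upright axis in rad, 0 at the start, growing counter-clockwise seen from above, without stops, any number of turns. It coasts: nominal bearing friction 0.002 N m dry plus 0.002 N m s/rad viscous, so that 1.5 rad/s falls to 0.35 rad/s in some 8 s and it stands still in 12 to 18 s. 0.35 rad/s is one turn in 18 s, 2.5 rad/s one turn in 2.5 s
- hub (a point): centre of the platter's upper face (top of the mat, 48 mm above the bench), on the turning axis
- handle_top (a point): centre of the top of the upright plain wooden handle on the platter, 120 mm from the axis: a round grip 30 mm across that reaches from 16 to 80 mm above the mat, on a steel pin of 16 mm. It does not turn on its own. Seen from above it stands about a quarter turn (1.0 to 2.15 rad) counter-clockwise ahead of the toe
- last: green plastic shoe last (foot form) standing loose on the platter, sole down: 230 mm long, 82 mm wide at the ball, 106 mm high at the ankle (from its origin 110 mm back to 10 mm ahead), falling towards the pointed low toe; about 0.6 kg. Origin: middle of its sole on the mat; x towards the toe, z up. It turns with the platter
- toe (a point): top of the last's toe: 95 mm ahead of the last's origin along its x, 41 mm above the mat, 85 to 105 mm from the turning axis. From here the last rises backwards to 61 mm at 45 mm behind the toe; in front it drops to its tip within 20 mm
- jar: bystander: closed jar 72 mm across, 85 mm high; origin at the centre of its underside
- cone: bystander: blue plastic cone 60 mm across, 120 mm high; origin at the centre of its underside
- hammer: bystander: hammer lying on the bench, handle towards its -x; origin at its underside

How it is judged:
By the outcome, as a careful person would: the job done as asked, in the order asked, and still so for the second after the job is handed in, with the robot touching nothing.
It also fails if it takes over 61 s, if anything falls off the work surface, if the arm or the gripper's body presses on something with over 40 N, if the wrist force passes 120 N, or if a joint passes its speed limit or range.

## Working session

There is one attempt and no reset: what is moved stays moved. The work goes in short steps, Python scripts to look and compute and a tool call to move; the robot and the scene stay as the last step left them, time stands still between calls to the robot, and variables do not carry over. Pictures are saved under pics/ and viewed, at most 10 in all, crops included, and the job is handed in when it is done.

Besides the shell and the picture viewer there is one more tool, called after "Call:" as a command line: name --argument value ..., lists and objects as JSON in quotes. drive_tool: Moves the arm, as the interface text tells. Scaled input: -1 to 1 covers 0.6 m each way for a shift and pi rad each way for a turn. Its arguments: {"type":"object","properties":{"rows":{"type":"array","items":{"type":"number"}},"gripper":{"type":"number"},"newtons":{"type":"number"}},"required":["rows"]}

```bash
ls; mkdir -p pics; cat > h.py <<'E'
from rig import manip
import numpy as np, cv2
def tips(names,cams=("top","side")):
    for c in cams:
        for n in names:
            r=manip.tip_of(c,n)
            print(c,n,[(np.round(d["xyz"],3).tolist(),round(d["p"],2)) for d in r[:2]])
E
python3 - <<'E'
from h import *
for c in("top","side"):
    cv2.imwrite(f"pics/{c}0.png",manip.camera(c))
    k=manip.calibration(c); print(c,k["vfov"],np.round(k["view"],3).tolist())
tips(["hub","handle_top","toe","last","jar","cone","hammer"])
o=manip.get_obs(); print(o["clock"],o["eef_pos"],o["tool_rot"],o["opening"])
E
```

```text
pics
top 52.10963732240985 [[0.009, -1.0, -0.021, 0.031], [-0.986, -0.006, -0.169, 0.536], [0.169, 0.023, -0.985, 1.103], [0.0, 0.0, 0.0, 1.0]]
side 50.99459594577001 [[0.996, -0.089, 0.006, -0.491], [-0.038, -0.479, -0.877, 0.123], [0.081, 0.873, -0.481, 1.398], [0.0, 0.0, 0.0, 1.0]]
top hub [([0.586, 0.08, 0.048], 0.95)]
top handle_top [([0.504, 0.175, 0.124], 0.76), ([0.585, 0.089, 0.001], 0.53)]
top toe [([0.629, 0.162, 0.092], 0.88)]
top last [([0.58, 0.089, 0.05], 0.63)]
top jar [([0.41, 0.4, -0.002], 0.61)]
top cone [([0.617, 0.425, -0.002], 0.86)]
top hammer [([0.58, -0.43, 0.002], 0.55)]
side hub [([0.584, 0.081, 0.05], 0.57), ([0.585, -0.43, 0.004], 0.45)]
side handle_top [([0.506, 0.175, 0.126], 0.69)]
side toe [([0.632, 0.164, 0.09], 0.74)]
side last [([0.576, 0.087, 0.048], 0.72)]
side jar [([0.412, 0.404, 0.002], 0.54)]
side cone [([0.612, 0.423, -0.002], 0.6), ([0.584, -0.432, -0.001], 0.52)]
side hammer [([0.583, -0.431, 0.002], 0.63)]
0.8 [0.26097094 0.56788494 0.24123994] [[ 9.08625788e-01 -4.17611275e-01 -2.29025595e-05]
 [-4.17611275e-01 -9.08625788e-01  2.48161988e-07]
 [-2.09134914e-05  9.33888070e-06 -1.00000000e+00]] 0.9982116540615006
```

View pics/top0.png

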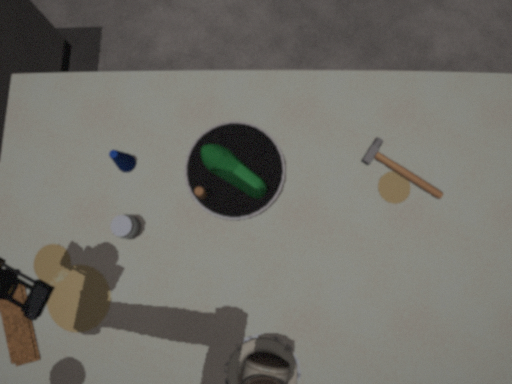

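View pics/side0.png

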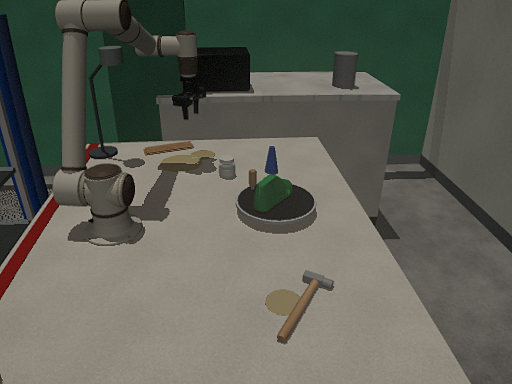

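The networks agree with both pictures. In the top view the hub is near (236,170), the handle at (200,191), the toe end at the upper left near (212,152), the jar at (125,226) and the cone at (122,160). I'll shut the fingers and move to just behind the handle, on its clockwise side.

Call:
drive_tool --rows '[0.69,0.371,0.05,0.222,0.69,0.371,0.05,0.222,0.69,0.371,0.05,0.222,0.69,0.371,0.05,0.222,0.69,0.371,0.05,0.222,0.69,0.371,0.05,0.222,0.69,0.371,0.05,0.222,0.69,0.371,0.05,0.222,0.69,0.371,0.05,0.222,0.69,0.371,0.05,0.222,0.69,0.371,0.05,0.222,0.69,0.371,0.05,0.222,0.69,0.371,0.05,0.222,0.69,0.371,0.05,0.222,0.69,0.371,0.21,0.222,0.69,0.371,0.21,0.222,0.69,0.371,0.21,0.222,0.69,0.371,0.21,0.222,0.69,0.371,0.21,0.222]' --gripper 0 --newtons 20

```text
clock: 2.38
eef_pos: [0.5439, 0.1941, 0.1154]
tool_rot: [[0.431, -0.903, -0.0], [-0.903, -0.431, -0.001], [0.001, 0.0, -1.0]]
ft_force: [0.8, 0.1, 0.5]
opening: 0.006
gripper_force: 0.0
```

```bash
python3 - <<'E'
from h import *
o=manip.get_obs(); print(o["clock"],o["eef_pos"],np.round(o["tool_rot"],3),o["opening"],o["joint_pos"],o["ft_force"])
a=manip.camera("top");b=manip.camera("side")
cv2.imwrite("pics/c1.png",np.hstack([cv2.resize(a[110:250,140:320],None,fx=2.2,fy=2.2),cv2.resize(b[110:250,190:370],None,fx=2.2,fy=2.2)]))
tips(["handle_top","hub"])
E
```

```text
2.3833 [0.54388428 0.19405034 0.11538568] [[ 0.431 -0.903 -0.   ]
 [-0.903 -0.431 -0.001]
 [ 0.001  0.    -1.   ]] 0.005686766727735984 [ 3.57175318e+01  2.43327351e+01 -1.58686861e+01  4.26431963e-02
 -4.98246374e+01 -1.02384566e+01] [0.76186439 0.08528627 0.51301976]
top handle_top [([0.504, 0.174, 0.126], 0.73)]
top hub [([0.586, 0.083, 0.046], 0.59)]
side handle_top [([0.504, 0.175, 0.126], 0.77)]
side hub [([0.585, 0.085, 0.051], 0.65)]
```

View pics/c1.png

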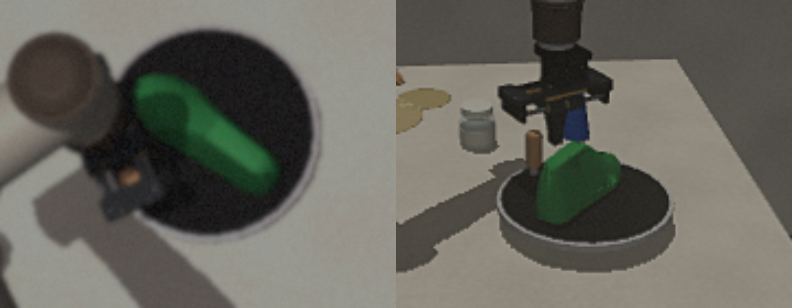

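The handle is at crop (130,175) in the top view. In the side view the shut fingers stand clear beside it and clear of the last. Next I work out the push arc.

```bash
cat >> h.py <<'E'
HUB=np.array([0.585,0.082])
def fmt(P,Z,Y=None):
    """world xy targets P(n,2), heights Z(n), yaw world deg Y(n) -> rows, from the present pose"""
    o=manip.get_obs();R=o["tool_rot"];p=o["eef_pos"]
    d=(np.c_[P,Z]-p)@R/0.6
    Y=np.zeros(len(P)) if Y is None else Y
    r=np.round(np.c_[d,-np.asarray(Y)/180],3)+0.0
    print(len(r), ", ".join("%g"%v for v in r.ravel()))
def arc(th,r): return HUB+r*np.c_[np.cos(th),np.sin(th)]
E
python3 - <<'E'
from h import *
w=np.r_[1.5*(np.arange(13)+.5)/13,[1.5]*4,.9,.6,.3]
th=np.radians(110.1)+np.cumsum(w)/12
Z=np.r_[[.116]*17,.152,.19,.228]
Y=np.minimum(np.degrees(th)-110.1,200)*.95
fmt(arc(th,.121),Z,Y); print(np.degrees(th)[-4:])
E
```

```text
20 -0.004, 0.001, 0.001, -0.001, -0.005, 0.004, 0.001, -0.006, -0.005, 0.009, 0.001, -0.013, -0.005, 0.016, 0.001, -0.023, -0.005, 0.025, 0.001, -0.036, -0.005, 0.035, 0.001, -0.052, -0.003, 0.048, 0.001, -0.071, -0.001, 0.062, 0.001, -0.093, 0.004, 0.078, 0.001, -0.118, 0.01, 0.095, 0.001, -0.145, 0.019, 0.114, 0.001, -0.176, 0.03, 0.133, 0.001, -0.209, 0.045, 0.152, 0.001, -0.246, 0.063, 0.17, 0.001, -0.283, 0.083, 0.185, 0.001, -0.321, 0.104, 0.198, 0.001, -0.359, 0.127, 0.208, 0.001, -0.397, 0.142, 0.213, -0.059, -0.42, 0.151, 0.215, -0.123, -0.435, 0.156, 0.216, -0.186, -0.442
[185.30071061 189.59789407 192.46268305 193.89507754]
```

Call:
drive_tool --rows '[-0.004,0.001,0,-0.001,-0.005,0.004,0,-0.006,-0.005,0.009,0,-0.013,-0.005,0.016,0,-0.023,-0.005,0.025,0,-0.036,-0.005,0.035,0,-0.052,-0.003,0.048,0,-0.071,-0.001,0.062,0,-0.093,0.004,0.078,0,-0.118,0.01,0.095,0,-0.145,0.019,0.114,0,-0.176,0.03,0.133,0,-0.209,0.045,0.152,0,-0.246,0.063,0.17,0,-0.283,0.083,0.185,0,-0.321,0.104,0.198,0,-0.359,0.127,0.208,0,-0.397,0.142,0.213,-0.059,-0.42,0.151,0.215,-0.123,-0.435,0.156,0.216,-0.186,-0.442]'

```text
clock: 4.35
eef_pos: [0.4663, 0.0514, 0.228]
tool_rot: [[0.966, 0.26, -0.002], [0.26, -0.966, -0.001], [-0.002, 0.001, -1.0]]
ft_force: [1.1, 1.3, -0.5]
opening: 0.007
gripper_force: 0.0
```

```bash
cat >> h.py <<'E'
import json,os
def measure(n=3,cams=("top","side"),names=("handle_top","toe")):
    """angles (about HUB) with the time of the picture, appended to log.json"""
    L=json.load(open("log.json")) if os.path.exists("log.json") else []
    for i in range(n):
        for c in cams:
            t=manip.get_obs()["clock"]; manip.camera(c)
            for nm in names:
                for d in manip.tip_of(c,nm)[:1]:
                    v=np.array(d["xyz"][:2])-HUB; r=np.hypot(*v)
                    e=[round(t,3),c,nm,round(float(np.arctan2(v[1],v[0])),3),round(float(r),3),round(d["xyz"][2],3),round(d["p"],2)]
                    L.append(e); print(e)
    json.dump(L,open("log.json","w"))
E
python3 - <<'E'
from h import *
o=manip.get_obs(); print(o["clock"],o["eef_pos"],o["joint_pos"])
measure(2)
print(manip.get_obs()["clock"])
E
```

```text
4.35 [0.46631999 0.05143774 0.22798799] [ 2.62159982e+01  7.42611929e+00 -2.16592132e+01  1.21149634e-02
 -6.10267837e+01  7.88189018e+01]
[4.35, 'top', 'handle_top', -2.428, 0.116, 0.128, 0.85]
[4.5, 'side', 'handle_top', -2.227, 0.118, 0.128, 0.85]
[4.5, 'side', 'toe', 2.788, 0.096, 0.088, 0.56]
[4.65, 'top', 'handle_top', -2.007, 0.119, 0.125, 0.67]
[4.8, 'side', 'handle_top', -1.82, 0.116, 0.126, 0.92]
[4.8, 'side', 'toe', -3.068, 0.097, 0.088, 0.6]
4.95
```

Released at about 1.35 rad/s (one turn in 4.7 s), and the toe is already passing under the tool. I start riding with it now.

```bash
cat >> h.py <<'E'
from scipy.optimize import least_squares
def fit(show=True):
    """toe angle at t from all sightings; a = viscous rate, w1 = dry/viscous, priors from the text"""
    L=[e for e in json.load(open("log.json")) if e[6]>.4 and e[4]<.15]
    t=np.array([e[0] for e in L])-4.35; a=np.array([e[3]-(0 if e[2]=="toe" else 1.225) for e in L])
    s=np.where([e[2]=="toe" for e in L],.04,.03)
    def f(q,t):
        th,w,k,d=q; return th+(w+d)*(1-np.exp(-k*t))/k-d*t
    def res(q):
        e=a-f(q,t); e=np.arctan2(np.sin(e),np.cos(e))/s
        return np.r_[e,(q[2]-.074)/.025,(q[3]-1)/.4]
    q=least_squares(res,[-3.6,1.4,.074,1],loss="soft_l1").x
    if show: print("fit",np.round(q,3),"res",np.round(res(q),1))
    g=lambda T:f(q,np.asarray(T)-4.35)
    return g,(lambda T:(g(T+.01)-g(T-.01))/.02)
E
python3 - <<'E'
from h import *
g,w=fit(); t0=manip.get_obs()["clock"]; T=t0+np.arange(1,21)/12
print(t0,w(t0),w(T[-1]),np.degrees(g([t0,T[-1]])))
Z=np.r_[.208,.187,.166,[.146]*17]
fmt(arc(g(T+.04),.095),Z)
E
```

```text
fit [-3.659  1.393  0.074  1.   ] res [ 0.2  0.  -1.1  0.6  0.2 -0.5 -0.  -0. ]
4.95 1.2892719225264804 1.0239063597798026 [-163.5571383   -53.37119332]
20 0.047, 0.032, 0.03, 0, 0.051, 0.049, 0.065, 0, 0.057, 0.064, 0.1, 0, 0.064, 0.079, 0.133, 0, 0.072, 0.092, 0.133, 0, 0.082, 0.105, 0.133, 0, 0.093, 0.117, 0.133, 0, 0.104, 0.127, 0.133, 0, 0.117, 0.136, 0.133, 0, 0.13, 0.144, 0.133, 0, 0.143, 0.15, 0.133, 0, 0.157, 0.155, 0.133, 0, 0.172, 0.159, 0.133, 0, 0.186, 0.161, 0.133, 0, 0.2, 0.162, 0.133, 0, 0.214, 0.161, 0.133, 0, 0.228, 0.16, 0.133, 0, 0.242, 0.157, 0.133, 0, 0.255, 0.153, 0.133, 0, 0.268, 0.148, 0.133, 0
```

Call:
drive_tool --rows '[0.047,0.032,0.03,0,0.051,0.049,0.065,0,0.057,0.064,0.1,0,0.064,0.079,0.133,0,0.072,0.092,0.133,0,0.082,0.105,0.133,0,0.093,0.117,0.133,0,0.104,0.127,0.133,0,0.117,0.136,0.133,0,0.13,0.144,0.133,0,0.143,0.15,0.133,0,0.157,0.155,0.133,0,0.172,0.159,0.133,0,0.186,0.161,0.133,0,0.2,0.162,0.133,0,0.214,0.161,0.133,0,0.228,0.16,0.133,0,0.242,0.157,0.133,0,0.255,0.153,0.133,0,0.268,0.148,0.133,0]'

```text
clock: 6.62
eef_pos: [0.6461, 0.0088, 0.147]
tool_rot: [[0.966, 0.258, -0.0], [0.258, -0.966, -0.0], [-0.0, -0.0, -1.0]]
ft_force: [0.2, 1.1, 0.2]
opening: 0.008
gripper_force: 0.0
```

```bash
python3 - <<'E'
from h import *
o=manip.get_obs(); print(o["clock"],o["eef_pos"],o["joint_pos"],o["ft_force"],o["joint_velocities"])
measure(1,("side",))
g,w=fit(); t0=manip.get_obs()["clock"]; T=t0+np.arange(1,21)/12
print(t0,w(t0),w(T[-1]),np.degrees(g([o["clock"],t0,T[-1]])), arc(g([o["clock"]]),.095))
fmt(arc(g(T+.04),.095),[.146]*20)
E
```

```text
6.6167 [0.64605833 0.00876711 0.14696846] [ 1.50961328e+01  2.83345385e+01 -3.59607498e+00 -1.30250413e-03
 -5.80775701e+01  8.98271499e+01] [0.2344018  1.06770952 0.19948314] [ 3.44575528  7.10840861 12.66956084 -0.02587458 -5.40904755 -3.35060477]
[6.617, 'side', 'handle_top', 0.458, 0.125, 0.123, 0.83]
[6.617, 'side', 'toe', -0.829, 0.088, 0.088, 0.73]
fit [-3.67   1.435  0.064  0.933] res [ 0.6  0.1 -1.   0.5 -0.2 -0.7  0.8 -1.  -0.4 -0.2]
6.7667 1.093541701157008 0.8873867470056362 [-45.3157475  -35.83309536  58.57327412] [[0.65180394 0.01445569]]
20 0.049, -0.036, 0.001, 0, 0.059, -0.046, 0.001, 0, 0.067, -0.058, 0.001, 0, 0.074, -0.07, 0.001, 0, 0.08, -0.082, 0.001, 0, 0.084, -0.095, 0.001, 0, 0.088, -0.108, 0.001, 0, 0.09, -0.121, 0.001, 0, 0.092, -0.134, 0.001, 0, 0.092, -0.147, 0.001, 0, 0.091, -0.16, 0.001, 0, 0.09, -0.173, 0.001, 0, 0.087, -0.185, 0.001, 0, 0.083, -0.197, 0.001, 0, 0.078, -0.208, 0.001, 0, 0.073, -0.219, 0.001, 0, 0.067, -0.23, 0.001, 0, 0.06, -0.239, 0.001, 0, 0.053, -0.249, 0.001, 0, 0.044, -0.257, 0.001, 0
```

Call:
drive_tool --rows '[0.049,-0.036,0.001,0,0.059,-0.046,0.001,0,0.067,-0.058,0.001,0,0.074,-0.07,0.001,0,0.08,-0.082,0.001,0,0.084,-0.095,0.001,0,0.088,-0.108,0.001,0,0.09,-0.121,0.001,0,0.092,-0.134,0.001,0,0.092,-0.147,0.001,0,0.091,-0.16,0.001,0,0.09,-0.173,0.001,0,0.087,-0.185,0.001,0,0.083,-0.197,0.001,0,0.078,-0.208,0.001,0,0.073,-0.219,0.001,0,0.067,-0.23,0.001,0,0.06,-0.239,0.001,0,0.053,-0.249,0.001,0,0.044,-0.257,0.001,0]'

```text
clock: 8.43
eef_pos: [0.6307, 0.1645, 0.1465]
tool_rot: [[0.966, 0.258, 0.0], [0.258, -0.966, 0.0], [0.0, 0.0, -1.0]]
ft_force: [0.1, 0.3, 0.4]
opening: 0.002
gripper_force: 0.0
```

```bash
python3 - <<'E'
from h import *
o=manip.get_obs(); print(o["clock"],o["eef_pos"],o["joint_pos"],o["ft_force"])
measure(1,("side",),("handle_top",))
g,w=fit(); t0=manip.get_obs()["clock"]; T=t0+np.arange(1,21)/12
print(t0,w(t0),w(T[-1]),np.degrees(g([o["clock"],t0,T[-1]])), arc(g([o["clock"],t0]),.095))
fmt(arc(g(T+.05),.095),[.146]*20)
E
```

```text
8.4333 [0.63067478 0.16453997 0.14646996] [ 2.88152364e+01  2.88590876e+01 -2.75707338e+00  2.44452706e-03
 -5.83764459e+01  7.61095028e+01] [0.10148233 0.29512572 0.43145835]
[8.433, 'side', 'handle_top', 2.127, 0.123, 0.126, 0.96]
fit [-3.676  1.469  0.075  1.025] res [ 0.8  0.2 -0.9  0.4 -0.4 -0.9  1.2 -0.7 -0.1  0.1  0.1]
8.5333 0.7945867596662826 0.5797108515738447 [ 51.87655176  56.46860095 121.87158104] [[0.643649   0.15673483]
 [0.63747742 0.16119041]]
20 -0.001, -0.003, 0.001, 0, -0.009, -0.01, 0.001, 0, -0.017, -0.016, 0.001, 0, -0.025, -0.021, 0.001, 0, -0.034, -0.026, 0.001, 0, -0.042, -0.03, 0.001, 0, -0.051, -0.034, 0.001, 0, -0.06, -0.037, 0.001, 0, -0.069, -0.04, 0.001, 0, -0.077, -0.042, 0.001, 0, -0.086, -0.043, 0.001, 0, -0.095, -0.044, 0.001, 0, -0.103, -0.045, 0.001, 0, -0.112, -0.045, 0.001, 0, -0.12, -0.044, 0.001, 0, -0.128, -0.044, 0.001, 0, -0.136, -0.042, 0.001, 0, -0.144, -0.041, 0.001, 0, -0.151, -0.039, 0.001, 0, -0.159, -0.037, 0.001, 0
```

Call:
drive_tool --rows '[-0.001,-0.003,0.001,0,-0.009,-0.01,0.001,0,-0.017,-0.016,0.001,0,-0.025,-0.021,0.001,0,-0.034,-0.026,0.001,0,-0.042,-0.03,0.001,0,-0.051,-0.034,0.001,0,-0.06,-0.037,0.001,0,-0.069,-0.04,0.001,0,-0.077,-0.042,0.001,0,-0.086,-0.043,0.001,0,-0.095,-0.044,0.001,0,-0.103,-0.045,0.001,0,-0.112,-0.045,0.001,0,-0.12,-0.044,0.001,0,-0.128,-0.044,0.001,0,-0.136,-0.042,0.001,0,-0.144,-0.041,0.001,0,-0.151,-0.039,0.001,0,-0.159,-0.037,0.001,0]'

```text
clock: 10.2
eef_pos: [0.533, 0.1607, 0.1459]
tool_rot: [[0.966, 0.257, 0.0], [0.257, -0.966, 0.0], [0.0, 0.0, -1.0]]
ft_force: [-0.0, 0.4, -0.8]
opening: 0.004
gripper_force: 0.0
```

```bash
python3 - <<'E'
from h import *
o=manip.get_obs(); print(o["clock"],o["eef_pos"],o["joint_pos"],o["ft_force"])
measure(1,("side",),("handle_top","toe"))
g,w=fit(); t0=manip.get_obs()["clock"]; T=t0+np.arange(1,21)/12
print(t0,w(t0),w(T[-1]),np.degrees(g([o["clock"],t0,T[-1]])), arc(g([o["clock"],t0]),.095))
fmt(arc(g(T+.03),.095),[.146]*20)
E
```

```text
10.2 [0.53301579 0.16071114 0.14586904] [ 3.34615233e+01  2.05214940e+01 -1.68511289e+01  4.58559087e-03
 -5.26195482e+01  7.14512896e+01] [-0.00146485  0.36905604 -0.79754574]
[10.2, 'side', 'handle_top', -2.965, 0.121, 0.125, 0.56]
[10.2, 'side', 'toe', 2.063, 0.098, 0.09, 0.94]
fit [-3.679  1.484  0.077  1.064] res [ 0.9  0.2 -0.9  0.4 -0.5 -0.9  0.9 -0.9  0.2  0.3 -0.6  0.1  0.2]
10.35 0.5375979182700164 0.3437542101284663 [119.47674145 124.17727287 166.05974648] [[0.53825333 0.16470277]
 [0.53163325 0.16059383]]
20 -0.011, 0.003, 0, 0, -0.018, 0.006, 0, 0, -0.024, 0.009, 0, 0, -0.029, 0.012, 0, 0, -0.035, 0.015, 0, 0, -0.04, 0.019, 0, 0, -0.045, 0.022, 0, 0, -0.05, 0.026, 0, 0, -0.054, 0.03, 0, 0, -0.059, 0.034, 0, 0, -0.063, 0.038, 0, 0, -0.067, 0.042, 0, 0, -0.07, 0.046, 0, 0, -0.074, 0.05, 0, 0, -0.077, 0.054, 0, 0, -0.08, 0.058, 0, 0, -0.082, 0.062, 0, 0, -0.085, 0.066, 0, 0, -0.087, 0.07, 0, 0, -0.09, 0.074, 0, 0
```

Call:
drive_tool --rows '[-0.011,0.003,0,0,-0.018,0.006,0,0,-0.024,0.009,0,0,-0.029,0.012,0,0,-0.035,0.015,0,0,-0.04,0.019,0,0,-0.045,0.022,0,0,-0.05,0.026,0,0,-0.054,0.03,0,0,-0.059,0.034,0,0,-0.063,0.038,0,0,-0.067,0.042,0,0,-0.07,0.046,0,0,-0.074,0.05,0,0,-0.077,0.054,0,0,-0.08,0.058,0,0,-0.082,0.062,0,0,-0.085,0.066,0,0,-0.087,0.07,0,0,-0.09,0.074,0,0]'

```text
clock: 12.02
eef_pos: [0.4926, 0.1039, 0.1459]
tool_rot: [[0.966, 0.257, 0.0], [0.257, -0.966, 0.0], [0.0, -0.0, -1.0]]
ft_force: [-0.2, -0.1, 0.1]
opening: 0.004
gripper_force: 0.0
```

Call:
drive_tool --rows '[0,0,-0.05,0,0,0,-0.1,0,0,0,-0.16,0,0,0,-0.22,0,0,0,-0.28,0,0,0,-0.3,0,0,0,-0.3,0,0,0,-0.3,0,0,0,-0.3,0,0,0,-0.3,0,0,0,-0.3,0,0,0,-0.3,0,0,0,-0.3,0,0,0,-0.3,0,0,0,-0.3,0,0,0,-0.3,0,0,0,-0.3,0,0,0,-0.3,0,0,0,-0.3,0,0,0,-0.3,0]'

```text
clock: 13.68
eef_pos: [0.4925, 0.1041, 0.3259]
tool_rot: [[0.966, 0.257, 0.0], [0.257, -0.966, 0.0], [0.0, -0.0, -1.0]]
ft_force: [-0.2, 0.5, 0.1]
opening: 0.009
gripper_force: 0.0
```

Call:
drive_tool --rows '[0,0,0,0,0,0,0,0,0,0,0,0,0,0,0,0,0,0,0,0,0,0,0,0,0,0,0,0,0,0,0,0,0,0,0,0,0,0,0,0,0,0,0,0,0,0,0,0,0,0,0,0,0,0,0,0,0,0,0,0,0,0,0,0,0,0,0,0,0,0,0,0,0,0,0,0,0,0,0,0]'

```text
clock: 15.35
eef_pos: [0.4926, 0.1041, 0.3258]
tool_rot: [[0.966, 0.257, -0.0], [0.257, -0.966, -0.0], [-0.0, 0.0, -1.0]]
ft_force: [-1.0, 0.0, 0.1]
opening: 0.005
gripper_force: 0.0
```

Call:
drive_tool --rows '[0,0,0,0,0,0,0,0,0,0,0,0,0,0,0,0,0,0,0,0,0,0,0,0,0,0,0,0,0,0,0,0,0,0,0,0,0,0,0,0,0,0,0,0,0,0,0,0,0,0,0,0,0,0,0,0,0,0,0,0,0,0,0,0,0,0,0,0,0,0,0,0,0,0,0,0,0,0,0,0]'

```text
clock: 17.02
eef_pos: [0.4926, 0.1041, 0.3259]
tool_rot: [[0.966, 0.257, -0.0], [0.257, -0.966, -0.0], [-0.0, 0.0, -1.0]]
ft_force: [-0.5, -0.7, -0.2]
opening: 0.001
gripper_force: 0.0
```

Call:
drive_tool --rows '[0,0,0,0,0,0,0,0,0,0,0,0,0,0,0,0,0,0,0,0,0,0,0,0,0,0,0,0,0,0,0,0,0,0,0,0,0,0,0,0,0,0,0,0,0,0,0,0,0,0,0,0,0,0,0,0,0,0,0,0,0,0,0,0,0,0,0,0,0,0,0,0,0,0,0,0,0,0,0,0]'

```text
clock: 18.68
eef_pos: [0.4926, 0.1041, 0.3259]
tool_rot: [[0.966, 0.257, 0.0], [0.257, -0.966, 0.0], [0.0, -0.0, -1.0]]
ft_force: [0.8, -0.7, -0.6]
opening: 0.003
gripper_force: 0.0
```

```bash
python3 - <<'E'
from h import *
measure(2,("side",),("handle_top","toe"))
a=manip.camera("side");cv2.imwrite("pics/s2.png",a)
for _ in range(20): b=manip.camera("side")
d=cv2.absdiff(a,b)[150:250,220:340]; print("maxdiff",d.max(),d.mean())
measure(2,("side",),("handle_top","toe"))
print(manip.get_obs()["clock"])
E
```

```text
[18.683, 'side', 'handle_top', -1.356, 0.12, 0.128, 0.8]
[18.683, 'side', 'toe', -2.637, 0.094, 0.088, 0.75]
[18.833, 'side', 'handle_top', -1.369, 0.115, 0.128, 0.74]
[18.833, 'side', 'toe', -2.649, 0.093, 0.09, 0.85]
maxdiff 14 1.3780833333333333
[20.033, 'side', 'toe', -2.692, 0.095, 0.088, 0.85]
[20.183, 'side', 'handle_top', -1.354, 0.117, 0.124, 0.63]
[20.183, 'side', 'toe', -2.67, 0.093, 0.09, 0.83]
20.3333
```

View pics/s2.png

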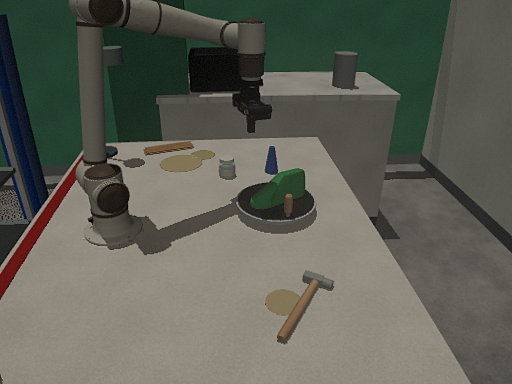

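The turntable is at rest, with no change over 1.2 s. The last stands on it at (280,190) and the gripper is well above at (250,115). The jar, cone and hammer are where they were.

```bash
python3 -c "
from rig import manip
print(manip.job_done())"
```

```text
the job is handed in; nothing more can be done
None
```

I handed the job in: the table was released at about 1.4 rad/s (one turn in roughly 4.6 s), and from about 6.9 s to 12 s the fingertips stayed an estimated 15 mm or less sideways and about 4 cm above the toe; the table then stopped by itself with the last standing and the gripper clear.

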